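Load the drilling fixture and close its jig plate

TASK

Load the drilling fixture: lay the brass bar flat in the nest between the fixture's two end blocks and let go of it, then take the jig plate by its grip, lower it level in the gripper over the two dowel pins, red end over the red block, until it sits flush on both blocks, and let go. Lower the plate gently, neither dropping it nor forcing it down nor letting it cant on the pins, and leave everything else on the bench where it is.

Things in the scene. Friction and masses are not known exactly. Their poses are not given: they have to be found in the camera images.
- fixture: Drilling fixture, bolted to the bench, place and yaw vary. Blue base 190 x 100 x 12 mm (x, y, z); on it two end blocks, 44 (x) x 92 (y) x 18 mm, centred at x = +65 mm (red) and -65 mm (dark steel), tops 30 mm above the bench, each with an upright dowel pin at its middle; between them the nest. Origin: centre of the base's underside, on the bench; z up, x towards the red block.
- plate: Jig plate, aluminium, about 0.35 kg, flat on the bench: 176 x 84 x 8 mm (x, y, z), a hole near each end. It fits one way round. On its middle stands a black grip, 44 mm long in x, 12 mm thick in y, from z = 8 to 46 mm: pinch it across y. Brass bushes 3 mm high at x = +-36 mm. Mass centre at the middle. Origin: centre of the underside; z up, x towards the red painted end.
- blank: Brass bar to be drilled, solid, 80 x 32 x 16 mm (x, y, z), about 0.34 kg, lying flat on the bench. Origin: centre of its underside; x along its length. Either end may go either way in the nest.
- nest (a point): Centre of the nest's floor, 12 mm above the bench, where the bar's origin goes; axes as the fixture's. The nest is 86 mm long in x; at its four corners lips 12 mm long in x and 14 mm high leave 37 mm between them in y; its middle 62 mm is open to both sides in y for fingers. The bar in place lies along x with its top 2 mm below the block tops.
- seat (a point): Point midway between the tops of the two end blocks, 30 mm above the bench: where the plate's origin comes when home. Axes as the fixture's.
- big_pin (a point): Tip, on the axis, of the 14 mm diameter pin on the red block: 55 mm above the bench, 25 mm above the block. The top 7 mm taper to 7 mm diameter.
- small_pin (a point): Tip, on the axis, of the 9 mm diameter pin on the dark block: 55 mm above the bench, 25 mm above the block. The top 7 mm taper to 2 mm diameter.
- big_hole (a point): Centre of the plate's 16 mm through hole (for the 14 mm pin), at the underside of the red end, at x = +65 mm, y = 0 of the plate.
- small_hole (a point): Centre of the plate's 11 mm through hole (for the 9 mm pin), at the underside of the bare end, at x = -65 mm, y = 0 of the plate.
- can: Bystander: white and orange aerosol can, 54 mm diameter, 160 mm tall, upright and loose. Origin: centre of its underside.
- drilled: Bystander: steel bar with two dark holes, already drilled, 80 x 32 x 16 mm, loose; not to be used. Origin: centre of its underside, x along it.
- hammer: Bystander: hammer lying on the bench, 260 mm long, about 30 mm high, along its own x with the head at +x. Origin: middle of its length, on the bench.
- screwdriver: Bystander: red screwdriver lying on the bench, 200 mm long, 26 mm high, along its own x. Origin: middle, on the bench.
- wrench: Bystander: steel spanner lying on the bench, 180 mm long, 8 mm high, along its own x. Origin: middle, on the bench.
- magnet: Bystander: flat red welding magnet, about 100 x 80 x 18 mm, lying on the bench. Origin: about its middle, on the bench. (Farther out, along the far edge and both sides, stands fixed equipment under 75 mm high: vise, bin of bolts, socket strip, grinder, wooden block.)
Things that resemble listed ones, but are neither listed nor needed, are in the scene too. What is shaped like the plate but green is not meant. What is shaped like the fixture but green is not meant.

How it is judged:
By the outcome, as a careful person would: the job done as asked, in the order asked, and still so for the second after the job is handed in, with the robot touching nothing.
It also fails if it takes over 72 s, if anything falls off the work surface, if the arm or the gripper's body presses on something with over 40 N, if the wrist force passes 120 N, or if a joint passes its speed limit or range.

ROBOT

A 6-joint arm with a two-finger parallel gripper is mounted at the origin on the work surface. World frame = base frame: x ahead of the robot, y to its left, z up, the work surface at z = 0. Lengths are in m, angles in rad, forces in N, time in s.
With the tool pointing down it reaches from about 0.375 to 0.9 m from the base axis. Payload 3.1 kg.
Tool frame: the origin (TCP) lies at the very end of the fingers, on their centre line; the grasp point (between the pads) lies 19 mm behind it (grip_depth is the distance from the TCP to the grasp point, in m); z points along the fingers, y is the line along which they close (so a half turn about z gives the same grasp; the last joint's range is limited). The gripper opens to 85 mm and grips with 20 to 120 N. Pads are 22 mm wide; open, the fingers measure 114 mm over their backs; the gripper's body (76 mm by 85 mm) begins 54 mm behind the grasp point. The pads swing forward as they close: fully open they stand 13 mm farther back than shut.
Start: joints at [-1.327, 0.527, 1.433, -0, 1.181, -0.178], TCP at [0.256, -0.57, 0.231] pointing down, gripper open.
Joint ranges: [-3.08, 3.08], [-0.75, 2.2], [0.22, 2.44], [-1.43, 4.57], [0, 2.65], [-2.85, 2.85]. Speed limits (rad/s): [2.79, 2.79, 3.14, 3.14, 3.14, 3.14].

INTERFACE

Orientations are given as a unit quaternion [x, y, z, w].
In Python, from station import * gives the robot as it stands.
- The arm moves only by the tool apply_moves, never from a script. Its argument "plan" is a list of rows, each a list of 7 numbers: the shift along the tool's x, y, z in m, then the turn, a rotation vector about the tool's x, y, z in rad, then the gripper command: -1 is fully open, 1 is shut, values between are in proportion. In form: [[dx, dy, dz, wx, wy, wz, jaw], ...]. A call has 1 to 8 rows; each row shifts and turns the commanded pose from where the row before left it, along the tool's axes as they then stand; what a row does not reach is not made up. A row lasts 1/8 s, in which the tool goes at most 62.5 mm and 10.7 degrees, less where a joint would pass 70% of its speed; a pose out of reach is approached as far as the arm can. A call is refused whole if a number of a shift passes 0.0625 or a number of a turn 0.188, either way. A call with a gripper value outside its range is refused whole. The fingers move at their own pace and stop on an object; "force" is the grip in N (left out, the last holds). Time passes only in rows, so rows that do not move let the fingers close. It gives the time, the measured TCP pose, the force, the opening and the grip force at its end, in the units of the state.
- sense(): the state, without advancing time (a new reading comes with each control period).
- snapshot(name): name is "side" or "top"; returns the picture (420x560x3 uint8, red, green, blue); there is no depth.
- calibration(name): a dict with "camera_matrix" (3x3 intrinsics, pixels), "k1" (the pictures are not rectified: a ray, as slopes to the right and down, at radius r is drawn at 1 + k1 r^2 times it, then the intrinsics apply), "R" (3x3) and "t" (3): a world point X has camera coordinates R X + t. Camera axes: x right, y down, z forward; pixel columns grow to the right and rows downward; lengths in m; the calibration is good to about 2 mm. A picture is of the moment at which its call begins. calibration takes no time and is no camera call.
- sign_off(): hands the job in; it is judged then, once.
The state is a dict: "t": time; "q": joint angles; "qd": joint speeds; "tau": joint torques, N m; "tcp_pos": TCP position; "tool_rot": TCP orientation; "force": force on the tool from outside, world axes, zero at the start; "ft_torque": the same for the moment, N m; "finger_gap": opening from 0.0 (shut) to 1.0 (fully open); "gripper_force": force on a finger pad.
Only numpy, scipy, OpenCV 4.12 (cv2) and the standard library are available. Lean on these libraries where they do the work, as an engineer would, in place of code of your own. Each camera call takes 0.05 s, during which the arm holds its last target. There are 200 camera calls.

## Working session

There is one attempt and no reset: what is moved stays moved. The work goes in short steps, Python scripts to look and compute and a tool call to move; the robot and the scene stay as the last step left them, time stands still between calls to the robot, and variables do not carry over. Pictures are saved under pics/ and viewed, at most 10 in all, crops included, and the job is handed in when it is done.

Besides the shell and the picture viewer there is one more tool, called after "Request:" as name(argument=value, ...), one argument or row to a line, values as JSON. apply_moves: Moves the arm, as the interface text tells. Its arguments: {"type":"object","properties":{"plan":{"type":"array"},"force":{"type":"number"}},"required":["plan"]}

```bash
ls; mkdir -p pics; python3 - <<'E'
from station import *
import cv2
for n in("top","side"):
    im=snapshot(n); cv2.imwrite(f"pics/{n}0.png",im[:,:,::-1])
    c=calibration(n); print(n,c)
print(sense())
E
```

```text
pics
top {'camera_matrix': array([[506.27039795,   0.        , 277.02089101],
       [  0.        , 506.27039795, 212.99279632],
       [  0.        ,   0.        ,   1.        ]]), 'k1': -0.04698658707571673, 'R': array([[ 0.01482876, -0.99978658,  0.01438376],
       [-0.99720113, -0.01584163, -0.0730681 ],
       [ 0.07328037, -0.01325999, -0.99722322]]), 't': array([-0.11539382,  0.55827687,  1.39338621])}
side {'camera_matrix': array([[414.46980281,   0.        , 279.2308024 ],
       [  0.        , 414.46980281, 203.28775316],
       [  0.        ,   0.        ,   1.        ]]), 'k1': -0.12278178292239046, 'R': array([[-0.98216012, -0.18793519, -0.00647004],
       [-0.12346134,  0.67040462, -0.7316522 ],
       [ 0.14184074, -0.71780081, -0.68164741]]), 't': array([0.52211343, 0.15480576, 0.92746055])}
{'t': 0.1, 'q': array([-1.32751280e+00,  5.28396509e-01,  1.43377104e+00, -1.39646160e-05,
        1.18140459e+00, -1.78488509e-01]), 'qd': array([-0.00027034, -0.00339612, -0.00325982, -0.00085413,  0.00104563,
       -0.00032335]), 'tau': array([ 2.96102680e-04, -4.43305206e+01, -1.78587019e+01, -1.37480170e-04,
        3.89045643e-03,  3.75044678e-06]), 'tcp_pos': array([ 0.25573341, -0.56957961,  0.23041815]), 'tool_rot': array([ 9.77844796e-01,  2.09328868e-01, -3.85132721e-05, -9.89016746e-04]), 'force': array([-0.27085597, -0.5556566 ,  0.49189201]), 'ft_torque': array([0.07357086, 0.04866557, 0.04427484]), 'gripper_force': 0.0, 'finger_gap': 1.0007163457329997}
```

View pics/top0.png

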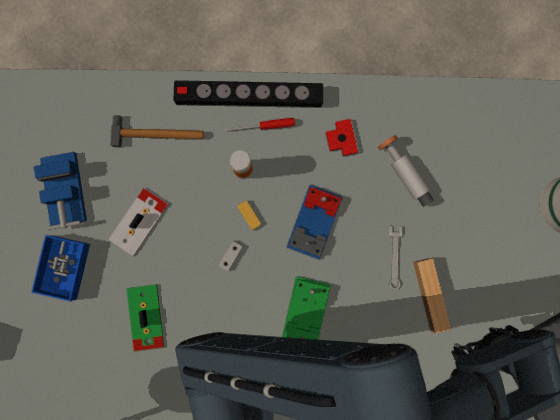

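View pics/side0.png

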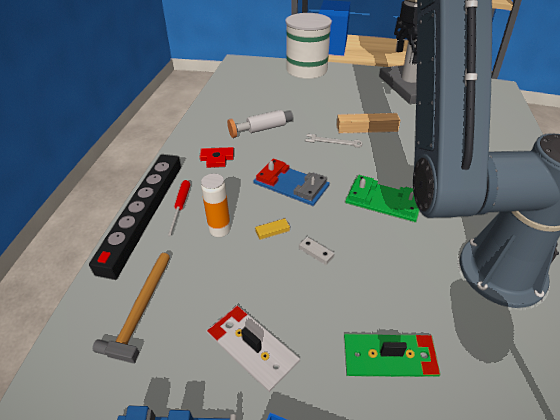

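Top view candidates:
- **Plate:** white with a red end at (138,222). The green look-alike at (146,318) is not it.
- **Fixture:** blue at (315,222). The green look-alike at (307,308) is not it.
- **Bar:** brass at (249,215). The drilled steel bar at (231,256) is not it.

In the side view these sit at: plate (255,345), fixture (291,182), brass bar (273,229). I choose the white plate, the blue fixture and the brass bar, and check all three in one close crop.

```bash
cat > h.py <<'E'
import numpy as np, cv2
from station import *
class Cam:
    def __init__(s,n):
        c=calibration(n); s.K=c["camera_matrix"]; s.R=c["R"]; s.t=c["t"]; s.k=c["k1"]
        s.d=np.array([s.k,0,0,0.]); s.C=-s.R.T@s.t
    def ray(s,p):
        u=cv2.undistortPoints(np.array(p,float).reshape(-1,1,2),s.K,s.d).reshape(-1,2)
        return np.c_[u,np.ones(len(u))]@s.R
    def on(s,p,z):
        r=s.ray(p); return s.C+r*((z-s.C[2])/r[:,2])[:,None]
    def px(s,X):
        return cv2.projectPoints(np.array(X,float).reshape(-1,1,3),cv2.Rodrigues(s.R)[0],s.t,s.K,s.d)[0].reshape(-1,2)
def tri(ca,pa,cb,pb):
    a=ca.ray(pa)[0]; b=cb.ray(pb)[0]; a/=np.linalg.norm(a); b/=np.linalg.norm(b)
    s=np.linalg.lstsq(np.c_[a,-b],cb.C-ca.C,rcond=None)[0]
    P=ca.C+s[0]*a; Q=cb.C+s[1]*b
    return (P+Q)/2,np.linalg.norm(P-Q)
E
python3 - <<'E'
from h import *
t=cv2.imread("pics/top0.png"); s=cv2.imread("pics/side0.png")
f=lambda im,x,y,w,h:cv2.resize(im[y:y+h,x:x+w],(400,300),interpolation=cv2.INTER_CUBIC)
m=np.vstack([np.hstack([f(t,265,180,108,81),f(t,85,182,108,81)]),np.hstack([f(s,240,150,108,81),f(s,200,300,120,90)])])
cv2.imwrite("pics/m1.png",m)
print(Cam("top").C,Cam("side").C)
E
```

```text
[ 0.45631761 -0.08804889  1.43196912] [0.40035983 0.66007293 0.74884316]
```

View pics/m1.png

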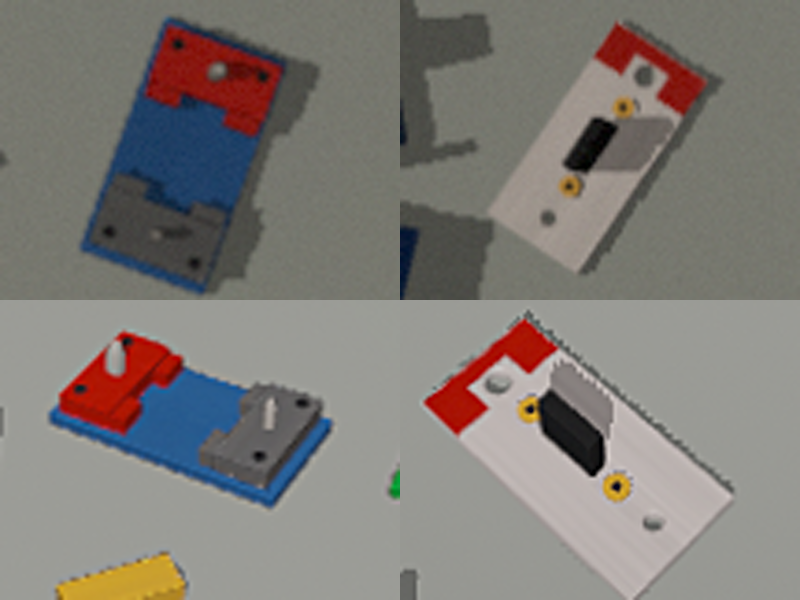

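The crop confirms the choice: the blue fixture has its pin tips at top (324,199) and (307,243), the plate is white with a red end and a black grip, and the yellow bar is brass. Now I measure them.

```bash
cat > m.py <<'E'
from h import *
def mask(im,kind):
    h=cv2.cvtColor(im,cv2.COLOR_BGR2HSV); H,S,V=cv2.split(h)
    if kind=="blue": return ((H>100)&(H<125)&(S>110)).astype(np.uint8)
    if kind=="red": return (((H<8)|(H>172))&(S>150)).astype(np.uint8)
    if kind=="brass": return ((H>15)&(H<32)&(S>110)&(V>90)).astype(np.uint8)
    if kind=="white": return ((V>165)&(S<40)).astype(np.uint8)
def rect(cam,m,z,box):
    x,y,w,h=box; mm=np.zeros_like(m); mm[y:y+h,x:x+w]=m[y:y+h,x:x+w]
    cs,_=cv2.findContours(mm,cv2.RETR_EXTERNAL,cv2.CHAIN_APPROX_NONE)
    p=np.vstack([c.reshape(-1,2) for c in cs if cv2.contourArea(c)>12]).astype(float)
    W=cam.on(p,z)[:,:2]*1000
    (c,s,a)=cv2.minAreaRect(W.astype(np.float32))
    if s[0]<s[1]: s=s[::-1];a+=90
    return np.round(c,1),np.round(s,1),round((a+90)%180-90,1)
E
python3 - <<'E'
from m import *
t=cv2.imread("pics/top0.png"); s=cv2.imread("pics/side0.png"); T,S=Cam("top"),Cam("side")
for n,im,c,b in(("top",t,T,(280,178,70,85)),("side",s,S,(248,152,90,56))):
    print(n,"fixture z12",rect(c,mask(im,"blue")|mask(im,"red"),.012,b))
for n,im,c,b in(("top",t,T,(230,195,36,40)),("side",s,S,(250,212,45,30))):
    print(n,"bar z16",rect(c,mask(im,"brass"),.016,b))
for n,im,c,b in(("top",t,T,(100,180,75,80)),("side",s,S,(205,303,100,90))):
    print(n,im[b[1]+b[3]//2-8,b[0]+b[2]//2+14],im[b[1]+3,b[0]+3])
    for k in (0,1):
        m=mask(im,"red")|(mask(im,"white") if not k else (im.min(2)>155).astype(np.uint8))
        print(n,"plate z8",rect(c,m,.008,b))
for nm,a,b in(("big",(323.6,199.4),(270.5,161.3)),("small",(306.8,243.4),(312.4,176.5))): print(nm,tri(T,a,S,b),T.on(a,.055),S.on(b,.055))
E
```

```text
top fixture z12 (array([ 538.6, -212. ]), array([188. ,  98.4]), -19.4)
side fixture z12 (array([ 538.1, -214.4]), array([195.1, 123. ]), -19.5)
top bar z16 (array([554. , -28.5]), array([80.4, 32.7]), 33.0)
side bar z16 (array([552.6, -21.2]), array([82.4, 43.9]), 32.8)
top [140 150 158] [111 119 117]
top plate z8 (array([591.8, 246. ]), array([82.4, 29.7]), 57.5)
top plate z8 (array([591.8, 246. ]), array([82.4, 29.7]), 57.5)
side [178 181 190] [150 155 154]
side plate z8 (array([532.5, 284.6]), array([176.5,  85. ]), -32.3)
side plate z8 (array([533. , 284.3]), array([178.4,  85.8]), -31.8)
big (array([ 0.598565  , -0.23304058,  0.05518371]), np.float64(0.003519703286840492)) [[ 0.59683641 -0.23331731  0.055     ]] [[ 0.60039287 -0.23319463  0.055     ]]
small (array([ 0.47700648, -0.18845338,  0.05498319]), np.float64(0.0021992494626364373)) [[ 0.47591049 -0.18854472  0.055     ]] [[ 0.47810122 -0.18835037  0.055     ]]
```

```bash
python3 - <<'E'
from m import *
t=cv2.imread("pics/top0.png"); T,S=Cam("top"),Cam("side")
s=cv2.imread("pics/side0.png")
for th in(128,133,138):
    print("top plate z8",th,rect(T,mask(t,"red")|(t.min(2)>th).astype(np.uint8),.008,(105,183,65,78)))
# holes and bushes of plate, montage coords
for nm,a in(("bigh",(85+244/3.704,182+76/3.704)),("smallh",(85+147/3.704,182+217/3.704))): print(nm,T.on(a,.008))
for nm,a in(("bigh",(200+98/3.333,300+82/3.333)),("smallh",(200+253/3.333,300+222/3.333))): print(nm,S.on(a,.008))
# grip (black) top at z 46: dark blob
for n,im,c,b in(("top",t,T,(120,205,35,35)),("side",s,S,(235,315,35,40))):
    m=(im.max(2)<60).astype(np.uint8); print(n,"grip46",rect(c,m,.046,b))
E
```

```text
top plate z8 128 (array([531.3, 285.4]), array([174.3,  83.1]), -32.8)
top plate z8 133 (array([531.1, 284.9]), array([173.8,  82.4]), -32.7)
top plate z8 138 (array([531.3, 284.6]), array([173.1,  82.4]), -32.6)
bigh [[0.58494518 0.24955559 0.008     ]]
smallh [[0.47643674 0.31984284 0.008     ]]
bigh [[0.58589179 0.25060822 0.008     ]]
smallh [[0.47646918 0.32087511 0.008     ]]
top grip46 (array([530.5, 279. ]), array([43.8, 19.2]), -32.1)
side grip46 (array([528.2, 294.2]), array([54.6, 21.2]), -32.2)
```

```bash
cat > g.py <<'E'
import sys
from h import *
from scipy.spatial.transform import Rotation as Ro
def go(p,yaw,show=True):
    s=sense(); R0=Ro.from_quat(s["tool_rot"]); y=np.radians(yaw)/2
    Rt=Ro.from_quat([np.cos(y),np.sin(y),0,0])
    w=(R0.inv()*Rt).as_rotvec(); d=np.array(p)-s["tcp_pos"]
    print("t",round(s["t"],2),"tcp",s["tcp_pos"].round(4),"gap",round(float(s["finger_gap"]),3),"F",s["force"].round(1),"q6",s["q"][5].round(2))
    print(" turn",w.round(4),"| shift before turn",R0.inv().apply(d).round(4),"after turn",Rt.inv().apply(d).round(4))
if __name__=="__main__": a=[float(v) for v in sys.argv[1:]]; go(a[:3],a[3])
E
python3 g.py .554 -.0285 .10 33
python3 -c "
from h import *
S=Cam('side');print(S.on([(218,235)],0),Cam('top').on([(240,157)],.16))"
```

```text
t 0.1 tcp [ 0.2557 -0.5696  0.2304] gap 1.001 F [-0.3 -0.6  0.5] q6 -0.18
 turn [-0.0019 -0.0005 -0.1542] | shift before turn [ 0.4936 -0.3713  0.1313] after turn [ 0.5448 -0.2913  0.1304]
[[0.68283706 0.01122033 0.        ]] [[ 0.69084923 -0.00883799  0.16      ]]
```

Request:
apply_moves(
  plan=[
    [0.036, -0.027, 0, 0, 0, 0, -1],
    [0.036, -0.027, 0, 0, 0, 0, -1],
    [0.036, -0.027, 0, 0, 0, 0, -1],
    [0.036, -0.027, 0, 0, 0, 0, -1],
    [0.036, -0.027, 0, 0, 0, 0, -1],
    [0.036, -0.027, 0, 0, 0, 0, -1],
    [0.036, -0.027, 0, 0, 0, 0, -1],
    [0.036, -0.027, 0.01, 0, 0, 0, -1],
  ],
  force=50,
)

```text
t: 1.1
tcp_pos: [0.4311, -0.2542, 0.2216]
tool_rot: [0.978, 0.209, 0.0, 0.001]
force: [0.8, -0.3, 0.5]
finger_gap: 0.999
gripper_force: 0.0
```

Request:
apply_moves(
  plan=[
    [0.036, -0.027, 0.02, 0, 0, 0, -1],
    [0.036, -0.027, 0.02, 0, 0, 0, -1],
    [0.036, -0.027, 0.02, 0, 0, 0, -1],
    [0.036, -0.027, 0.02, 0, 0, 0, -1],
    [0.036, -0.027, 0.02, 0, 0, 0, -1],
    [0.026, -0.021, 0.02, 0, 0, 0, -1],
    [0, 0, 0, 0, 0, -0.154, -1],
    [0, 0, 0, 0, 0, 0, -1],
  ],
)

```text
t: 2.1
tcp_pos: [0.554, -0.0279, 0.1006]
tool_rot: [0.959, 0.284, -0.001, -0.0]
force: [-0.2, 0.5, 0.2]
finger_gap: 0.997
gripper_force: 0.0
```

```bash
python3 g.py .554 -.0285 .001 33
python3 - <<'E'
from m import *
im=snapshot("top")[:,:,::-1].copy();s=snapshot("side")[:,:,::-1].copy()
f=lambda im,x,y,w,h:cv2.resize(im[y:y+h,x:x+w],(400,400),interpolation=cv2.INTER_CUBIC)
cv2.imwrite("pics/a1.png",np.hstack([f(im,190,160,120,120),f(s,200,130,120,120)]))
T=Cam("top");print(rect(T,(mask(im,"blue")|mask(im,"red")),.012,(280,178,70,85)))
E
```

```text
t 2.1 tcp [ 0.554  -0.0279  0.1006] gap 0.997 F [-0.2  0.5  0.2] q6 0.74
 turn [-0.0009  0.0009 -0.0008] | shift before turn [-0.0002  0.0006  0.0996] after turn [-0.0003  0.0005  0.0996]
(array([ 538.8, -212.3]), array([187.4,  98. ]), -19.3)
```

View pics/a1.png

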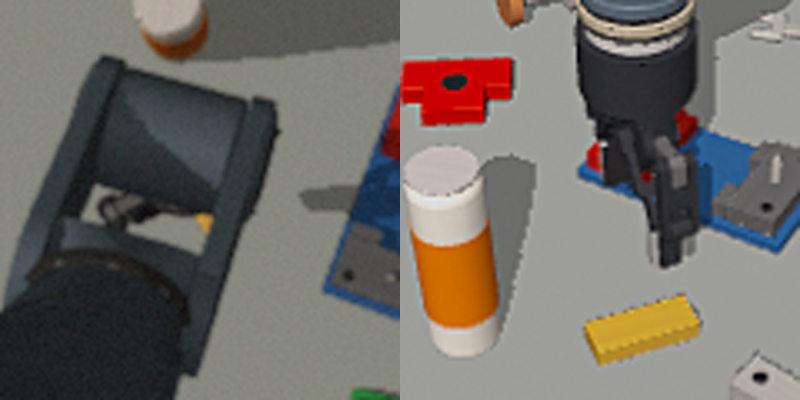

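The gripper is open above the bar at side crop (640,325), well clear of the can. I descend and grip.

Request:
apply_moves(
  plan=[
    [0, 0.0005, 0.03, 0, 0, 0, -1],
    [0, 0, 0.03, 0, 0, 0, -1],
    [0, 0, 0.02, 0, 0, 0, -1],
    [0, 0, 0.012, 0, 0, 0, -1],
    [0, 0, 0.006, 0, 0, 0, -1],
    [0, 0, 0, 0, 0, 0, 0],
    [0, 0, 0, 0, 0, 0, 1],
    [0, 0, 0, 0, 0, 0, 1],
  ],
  force=60,
)

```text
t: 3.2
tcp_pos: [0.5549, -0.0289, 0.004]
tool_rot: [0.959, 0.284, 0.0, 0.0]
force: [-4.1, 5.0, 3.2]
finger_gap: 0.381
gripper_force: 1.5
```

Request:
apply_moves(
  plan=[
    [0, 0, 0, 0, 0, 0, 1],
    [0, 0, 0, 0, 0, 0, 1],
    [0, 0, -0.01, 0, 0, 0, 1],
    [0, 0, -0.03, 0, 0, 0, 1],
    [0, 0, -0.04, 0, 0, 0, 1],
    [0, 0, 0, 0, 0, 0, 1],
  ],
)

```text
t: 3.95
tcp_pos: [0.5565, -0.0293, 0.086]
tool_rot: [0.959, 0.284, 0.003, 0.002]
force: [0.8, -0.2, -3.5]
finger_gap: 0.354
gripper_force: 60.2
```

```bash
python3 g.py .538 -.2115 .08 -19.7
```

```text
t 3.95 tcp [ 0.5565 -0.0293  0.086 ] gap 0.354 F [ 0.8 -0.2 -3.5] q6 0.74
 turn [ 0.0022 -0.0059  0.9198] | shift before turn [-0.1147  0.1427  0.0061] after turn [0.044  0.1777 0.006 ]
```

Request:
apply_moves(
  plan=[
    [0, 0, 0, 0, 0, 0.18, 1],
    [0, 0, 0, 0, 0, 0.184, 1],
    [0, 0, 0, 0, 0, 0.184, 1],
    [0, 0, 0, 0, 0, 0.184, 1],
    [0, 0, 0, 0, 0, 0.184, 1],
    [0.009, 0.036, 0, 0, 0, 0, 1],
    [0.009, 0.036, 0, 0, 0, 0, 1],
    [0.009, 0.036, 0, 0, 0, 0, 1],
  ],
)

```text
t: 4.95
tcp_pos: [0.5426, -0.1401, 0.0817]
tool_rot: [0.986, -0.169, -0.002, -0.0]
force: [-0.3, 0.3, -2.7]
finger_gap: 0.358
gripper_force: 60.2
```

Request:
apply_moves(
  plan=[
    [0.009, 0.036, 0, 0, 0, 0, 1],
    [0.008, 0.034, 0, 0, 0, 0, 1],
    [0, 0, 0, 0, 0, 0, 1],
    [0, 0, 0, 0, 0, 0, 1],
  ],
)

```text
t: 5.45
tcp_pos: [0.5354, -0.2105, 0.082]
tool_rot: [0.986, -0.17, -0.002, -0.001]
force: [0.2, -0.3, -2.4]
finger_gap: 0.353
gripper_force: 60.3
```

```bash
python3 g.py .538 -.2115 .016 -19.7
python3 - <<'E'
from m import *
im=snapshot("top")[:,:,::-1].copy();s=snapshot("side")[:,:,::-1].copy()
f=lambda im,x,y,w,h:cv2.resize(im[y:y+h,x:x+w],(400,400),interpolation=cv2.INTER_CUBIC)
cv2.imwrite("pics/a2.png",np.hstack([f(im,265,170,100,100),f(s,240,120,100,100)]))
T,S=Cam("top"),Cam("side")
m=mask(s,"brass"); print(rect(S,m,.097,(240,110,110,110)))
m=mask(im,"brass"); print(m[150:270,260:370].sum())
E
```

```text
t 5.45 tcp [ 0.5354 -0.2105  0.082 ] gap 0.353 F [ 0.2 -0.3 -2.4] q6 1.34
 turn [-0.0012  0.0034  0.003 ] | shift before turn [0.003  0.0002 0.066 ] after turn [0.0028 0.0001 0.066 ]
(array([ 483.6, -307.4]), array([296.8,  87.2]), 65.9)
29
```

View pics/a2.png

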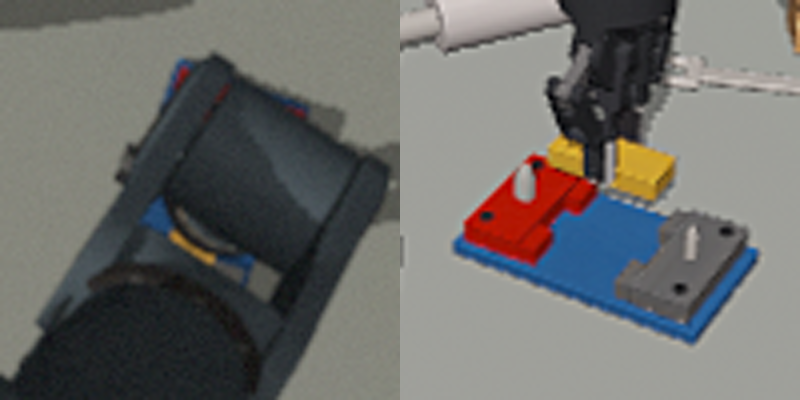

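```bash
python3 - <<'E'
from h import *
S=Cam("side")
P=S.on([(280,155),(309.2,159.3),(303.8,164.8),(277,158.7)],.095)*1000
print(P.round(1)); c=P.mean(0); print(c)
print(np.degrees(np.arctan2(*(P[0]-P[1])[1::-1])),np.linalg.norm(P[0]-P[1]),np.linalg.norm(P[2]-P[3]),np.linalg.norm(P[1]-P[2]))
# predicted pixels of bar corners if centred on the tcp, yaw -19.7
a=np.radians(-19.5);Rz=np.array([[np.cos(a),-np.sin(a)],[np.sin(a),np.cos(a)]])
q=np.array([[40,-16],[-40,-16],[-40,16],[40,16]])@Rz.T/1000+[.5354,-.2105]
print(S.px(np.c_[q,[.095]*4]).round(1), S.px([[.5354,-.2105,.055]]))
E
```

```text
[[ 569.7 -213.2   95. ]
 [ 491.  -208.4   95. ]
 [ 501.5 -182.6   95. ]
 [ 574.4 -195.8   95. ]]
[ 534.16354117 -199.99991332   95.        ]
-3.46478143013512 78.79751102343953 74.02182546553668 27.895030042437085
[[282.5 149.5]
 [308.9 158.4]
 [303.2 164.9]
 [276.4 155.6]] [[292.37909748 168.94055355]]
```

```bash
python3 - <<'E'
from h import *
s=snapshot("side")[:,:,::-1]
c=s[140:185,262:322]; cv2.imwrite("pics/a3.png",cv2.resize(c,(720,540),interpolation=cv2.INTER_CUBIC))
E
```

```text
(no output)
```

View pics/a3.png

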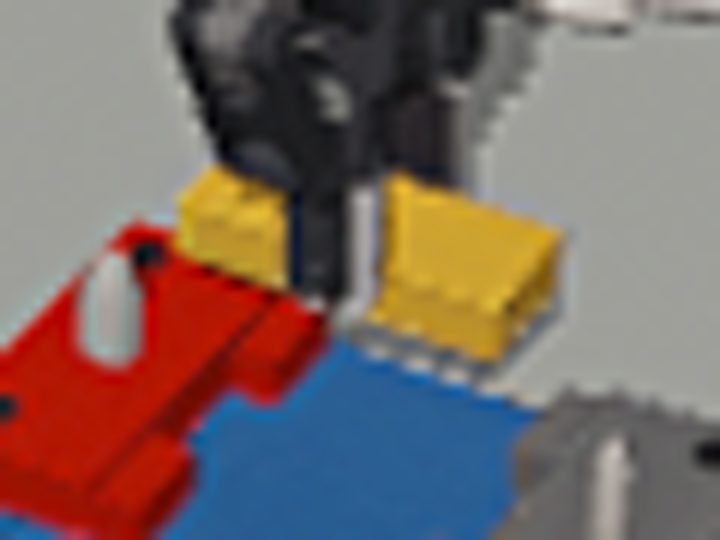

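Prediction and picture agree: the bar is centred and level in the jaws, with its near right end at side (303,165). I lower it.

Request:
apply_moves(
  plan=[
    [0.003, 0, 0.0, 0, 0.003, 0.003, 1],
    [0, 0, 0.015, 0, 0, 0, 1],
    [0, 0, 0.02, 0, 0, 0, 1],
    [0, 0, 0.012, 0, 0, 0, 1],
    [0, 0, 0.005, 0, 0, 0, 1],
    [0, 0, 0.005, 0, 0, 0, 1],
    [0, 0, 0.004, 0, 0, 0, 1],
    [0, 0, 0, 0, 0, 0, 1],
  ],
)

```text
t: 6.6
tcp_pos: [0.5396, -0.2125, 0.0223]
tool_rot: [0.985, -0.171, 0.001, 0.0]
force: [-0.2, -0.4, -3.2]
finger_gap: 0.354
gripper_force: 60.3
```

Request:
apply_moves(
  plan=[
    [0, 0, 0.002, 0, 0, 0, 1],
    [0, 0, 0.002, 0, 0, 0, 1],
    [0, 0, 0, 0, 0, 0, 1],
  ],
)

```text
t: 6.98
tcp_pos: [0.5396, -0.2125, 0.0182]
tool_rot: [0.985, -0.171, 0.001, 0.0]
force: [0.4, 0.2, -3.0]
finger_gap: 0.357
gripper_force: 60.3
```

```bash
python3 g.py .538 -.2115 .015 -19.7
```

```text
t 6.97 tcp [ 0.5396 -0.2125  0.0182] gap 0.357 F [ 0.4  0.2 -3. ] q6 1.35
 turn [-0.     -0.0029  0.0005] | shift before turn [-0.0019 -0.0004  0.0032] after turn [-0.0018 -0.0004  0.0032]
```

Request:
apply_moves(
  plan=[
    [-0.0015, 0, 0.001, 0, -0.003, 0, 1],
    [0, 0, 0.001, 0, 0, 0, 1],
    [0, 0, 0.001, 0, 0, 0, 1],
    [0, 0, 0, 0, 0, 0, 1],
  ],
)

```text
t: 7.48
tcp_pos: [0.5382, -0.212, 0.0163]
tool_rot: [0.985, -0.171, -0.0, 0.0]
force: [-1.5, -0.1, 5.1]
finger_gap: 0.354
gripper_force: 61.2
```

Request:
apply_moves(
  plan=[
    [0, 0, 0, 0, 0, 0, 0.1],
    [0, 0, 0, 0, 0, 0, -0.2],
    [0, 0, 0, 0, 0, 0, -0.4],
    [0, 0, 0, 0, 0, 0, -0.4],
    [0, 0, -0.01, 0, 0, 0, -0.4],
    [0, 0, -0.03, 0, 0, 0, -0.4],
    [0, 0, -0.05, 0, 0, 0, -0.4],
    [0, 0, -0.06, 0, 0, 0, -0.4],
  ],
)

```text
t: 8.48
tcp_pos: [0.5376, -0.2116, 0.1665]
tool_rot: [0.985, -0.171, -0.001, -0.0]
force: [0.1, -0.1, 0.0]
finger_gap: 0.699
gripper_force: 0.0
```

```bash
python3 g.py .5318 .285 .13 -32.5
```

```text
t 8.47 tcp [ 0.5376 -0.2116  0.1665] gap 0.699 F [ 0.1 -0.1  0. ] q6 1.35
 turn [-2.000e-04  2.000e-03  2.239e-01] | shift before turn [-0.1725 -0.4657  0.037 ] after turn [-0.2717 -0.4158  0.0365]
```

Request:
apply_moves(
  plan=[
    [-0.0144, -0.039, 0, 0, 0, 0, -0.4],
    [-0.0144, -0.039, 0, 0, 0, 0, -0.4],
    [-0.0144, -0.039, 0, 0, 0, 0, -0.4],
    [-0.0144, -0.039, 0, 0, 0, 0, -0.4],
    [-0.0144, -0.039, 0, 0, 0, 0, -0.4],
    [-0.0144, -0.039, 0, 0, 0, 0, -0.4],
    [-0.0144, -0.039, 0, 0, 0, 0, -0.4],
    [-0.0144, -0.039, 0, 0, 0, 0, -0.4],
  ],
)

```text
t: 9.48
tcp_pos: [0.5347, 0.1219, 0.1661]
tool_rot: [0.985, -0.171, 0.0, -0.0]
force: [1.4, -0.7, 0.4]
finger_gap: 0.698
gripper_force: 0.0
```

Request:
apply_moves(
  plan=[
    [-0.0144, -0.039, 0, 0, 0, 0, -0.4],
    [-0.0144, -0.039, 0, 0, 0, 0, -0.4],
    [-0.0144, -0.039, 0, 0, 0, 0, -0.4],
    [-0.0144, -0.037, 0, 0, 0, 0, -0.4],
    [0, 0, 0.01, 0, 0.002, 0.112, -0.4],
    [0, 0, 0.02, 0, 0, 0.112, -0.4],
    [0, 0, 0.007, 0, 0, 0, -0.4],
    [0, 0, 0, 0, 0, 0, -0.4],
  ],
)

```text
t: 10.48
tcp_pos: [0.5322, 0.2847, 0.1283]
tool_rot: [0.96, -0.279, 0.001, 0.0]
force: [-0.2, -0.2, 0.0]
finger_gap: 0.702
gripper_force: 0.0
```

```bash
python3 g.py .5318 .285 .018 -32.5
python3 - <<'E'
from m import *
im=snapshot("top")[:,:,::-1].copy();s=snapshot("side")[:,:,::-1].copy()
f=lambda im,x,y,w,h:cv2.resize(im[y:y+h,x:x+w],(400,400),interpolation=cv2.INTER_CUBIC)
cv2.imwrite("pics/a4.png",np.hstack([f(im,275,180,80,80),f(s,200,270,120,120)]))
T=Cam("top")
print("bar in nest",rect(T,mask(im,"brass"),.028,(285,190,60,60)))
b=mask(im,"blue")|mask(im,"red"); print("fixture",rect(T,b,.012,(280,178,70,85)))
E
```

```text
t 10.47 tcp [0.5322 0.2847 0.1283] gap 0.702 F [-0.2 -0.2  0. ] q6 2.44
 turn [ 0.0003 -0.0014  0.0014] | shift before turn [-6.000e-04 -1.000e-04  1.103e-01] after turn [-0.0004 -0.      0.1103]
bar in nest (array([ 537.9, -212.2]), array([79.4, 31.3]), -19.6)
fixture (array([ 539. , -211.9]), array([187.4,  98. ]), -19.4)
```

View pics/a4.png

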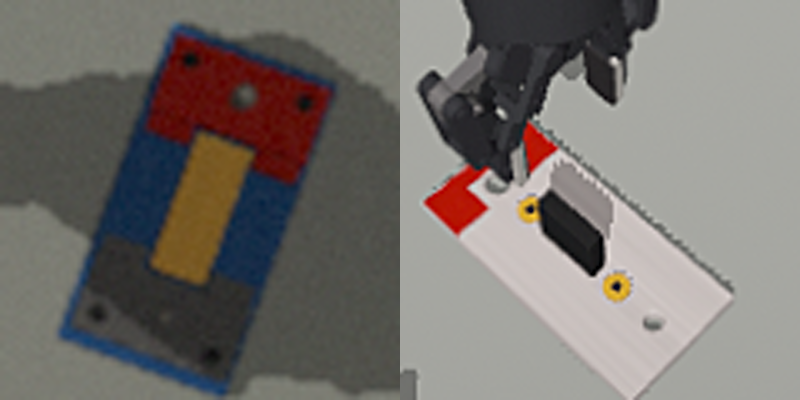

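The bar lies flat in the nest, at top crop (203,207). The plate's grip at side crop (570,235) is centred below the gripper. I descend and take the grip.

Request:
apply_moves(
  plan=[
    [0, 0, 0.04, 0, -0.0014, 0.0014, -0.4],
    [0, 0, 0.04, 0, 0, 0, -0.4],
    [0, 0, 0.02, 0, 0, 0, -0.4],
    [0, 0, 0.012, 0, 0, 0, -0.4],
    [0, 0, 0.004, 0, 0, 0, -0.1],
    [0, 0, 0, 0, 0, 0, 0.3],
    [0, 0, 0, 0, 0, 0, 0.6],
    [0, 0, 0, 0, 0, 0, 1],
  ],
  force=90,
)

```text
t: 11.58
tcp_pos: [0.5332, 0.2851, 0.0135]
tool_rot: [0.96, -0.28, 0.001, -0.001]
force: [0.4, -0.5, 4.0]
finger_gap: 0.124
gripper_force: 88.3
```

Request:
apply_moves(
  plan=[
    [0, 0, 0, 0, 0, 0, 1],
    [0, 0, 0, 0, 0, 0, 1],
    [0, 0, 0, 0, 0, 0, 1],
  ],
)

```text
t: 11.95
tcp_pos: [0.5331, 0.2851, 0.0135]
tool_rot: [0.96, -0.28, 0.001, -0.001]
force: [-0.6, 0.3, 6.3]
finger_gap: 0.126
gripper_force: 88.4
```

```bash
python3 g.py .5318 .285 .012 -32.5
python3 -c "
from h import *
T=Cam('top');S=Cam('side')
P=T.on([(323.6,199),(308.2,243.2)],.055);print(P,P.mean(0));P=S.on([(271.4,161.2),(313.1,176.6)],.055);print(P,P.mean(0))"
```

```text
t 11.95 tcp [0.5331 0.2851 0.0135] gap 0.126 F [-0.6  0.3  6.3] q6 2.45
 turn [-0.0016 -0.0017 -0.0012] | shift before turn [-0.0011  0.0008  0.0015] after turn [-0.0011  0.0008  0.0015]
[[ 0.59793669 -0.23330867  0.055     ]
 [ 0.47650943 -0.19234971  0.055     ]] [ 0.53722306 -0.21282919  0.055     ]
[[ 0.59803975 -0.23408523  0.055     ]
 [ 0.47622861 -0.18827366  0.055     ]] [ 0.53713418 -0.21117944  0.055     ]
```

Request:
apply_moves(
  plan=[
    [0, 0, -0.003, 0, 0, 0, 1],
    [0, 0, -0.007, 0, 0, 0, 1],
    [0, 0, -0.02, 0, 0, 0, 1],
    [0, 0, -0.035, 0, 0, 0, 1],
    [0, 0, -0.035, 0, 0, 0, 1],
    [0, 0, -0.035, 0, 0, 0, 1],
    [0, 0, -0.02, 0, 0, 0, 1],
    [0, 0, 0, 0, 0, 0, 1],
  ],
)

```text
t: 12.95
tcp_pos: [0.5336, 0.2854, 0.1702]
tool_rot: [0.96, -0.28, 0.003, -0.002]
force: [0.0, 0.2, -3.2]
finger_gap: 0.128
gripper_force: 88.1
```

```bash
python3 g.py .5375 -.212 .12 -19.6; python3 -c "
from station import sense; print(sense()['ft_torque'])"
```

```text
t 12.95 tcp [0.5336 0.2854 0.1702] gap 0.128 F [ 0.   0.2 -3.2] q6 2.45
 turn [-0.0041 -0.0045 -0.2264] | shift before turn [0.2709 0.4173 0.0494] after turn [0.1705 0.4673 0.0502]
[0.02371541 0.02556469 0.02943071]
```

Request:
apply_moves(
  plan=[
    [0, 0, 0, -0.002, -0.002, -0.113, 1],
    [0, 0, 0, -0.002, -0.002, -0.113, 1],
    [0.006, 0.017, 0, 0, 0, 0, 1],
    [0.0122, 0.0334, 0, 0, 0, 0, 1],
    [0.0122, 0.0334, 0, 0, 0, 0, 1],
    [0.0122, 0.0334, 0, 0, 0, 0, 1],
    [0.0122, 0.0334, 0, 0, 0, 0, 1],
    [0.0122, 0.0334, 0, 0, 0, 0, 1],
  ],
)

```text
t: 13.95
tcp_pos: [0.5327, 0.0869, 0.1672]
tool_rot: [0.985, -0.172, -0.003, 0.002]
force: [0.4, 0.8, -4.4]
finger_gap: 0.125
gripper_force: 88.1
```

Request:
apply_moves(
  plan=[
    [0.0122, 0.0334, 0, 0, 0, 0, 1],
    [0.0122, 0.0334, 0, 0, 0, 0, 1],
    [0.0122, 0.0334, 0, 0, 0, 0, 1],
    [0.0122, 0.0334, 0, 0, 0, 0, 1],
    [0.0122, 0.0334, 0, 0, 0, 0, 1],
    [0.0122, 0.0334, 0, 0, 0, 0, 1],
    [0.0122, 0.0334, 0, 0, 0, 0, 1],
    [0.0122, 0.0334, 0, 0, 0, 0, 1],
  ],
)

```text
t: 14.95
tcp_pos: [0.5344, -0.197, 0.1676]
tool_rot: [0.985, -0.172, -0.003, 0.001]
force: [1.3, 0.0, -3.5]
finger_gap: 0.128
gripper_force: 88.1
```

Request:
apply_moves(
  plan=[
    [0.006, 0.016, 0.015, 0, 0, 0, 1],
    [0, 0, 0.02, 0, 0, 0, 1],
    [0, 0, 0.015, 0, 0, 0, 1],
    [0, 0, 0, 0, 0, 0, 1],
    [0, 0, 0, 0, 0, 0, 1],
  ],
)

```text
t: 15.58
tcp_pos: [0.5361, -0.2121, 0.1183]
tool_rot: [0.985, -0.17, -0.002, 0.001]
force: [1.3, 0.0, -3.7]
finger_gap: 0.128
gripper_force: 88.0
```

```bash
python3 g.py .5375 -.212 .074 -19.6
python3 - <<'E'
from m import *
im=snapshot("top")[:,:,::-1].copy();s=snapshot("side")[:,:,::-1].copy()
cv2.imwrite("pics/t5.png",im);cv2.imwrite("pics/s5.png",s)
f=lambda im,x,y,w,h:cv2.resize(im[y:y+h,x:x+w],(400,400),interpolation=cv2.INTER_CUBIC)
cv2.imwrite("pics/a5.png",np.hstack([f(im,265,165,100,100),f(s,240,100,100,100)]))
E
```

```text
t 15.57 tcp [ 0.5361 -0.2121  0.1183] gap 0.128 F [ 1.3  0.  -3.7] q6 1.35
 turn [0.0033 0.0036 0.0001] | shift before turn [ 0.0014 -0.0007  0.0443] after turn [ 0.0012 -0.0006  0.0443]
```

View pics/a5.png

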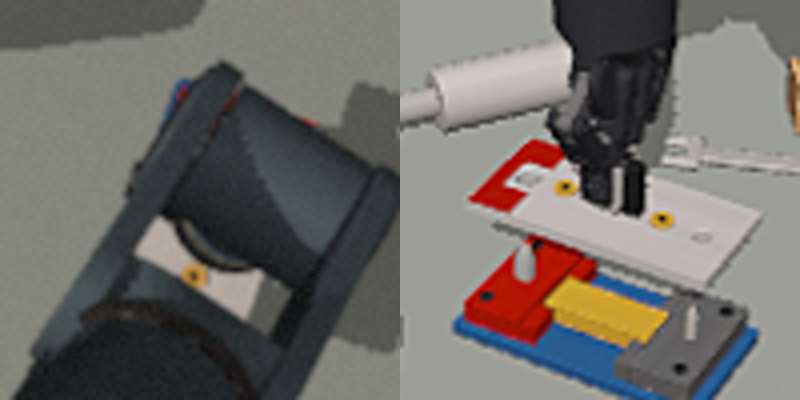

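```bash
python3 - <<'E'
from m import *
s=cv2.imread("pics/s5.png"); S=Cam("side")
a=np.radians(-19.6);ax=np.array([np.cos(a),np.sin(a),0]);ay=np.array([-ax[1],ax[0],0]);c=np.array([.5361,-.2121,.1127])
L=["bigh","smallh","bush+","bush-","c++","c-+","c--","c+-"]
X=[c+ax*.065,c-ax*.065,c+ax*.036+[0,0,.003],c-ax*.036+[0,0,.003],c+ax*.088+ay*.042,c-ax*.088+ay*.042,c-ax*.088-ay*.042,c+ax*.088-ay*.042]
for l,p in zip(L,S.px(X)): print(l,p.round(1),"crop",((p-[240,100])*4+[400,0]).round())
m=mask(s,"brass"); box=m[135:160,270:315]; n,_,st,ce=cv2.connectedComponentsWithStats(box); print([(ce[i]+[270,135]).round(1).tolist()+[st[i,4]] for i in range(1,n)])
cr=s[130:175,255:335]; cv2.imwrite("pics/a6.png",cv2.resize(cr,(800,450),interpolation=cv2.INTER_CUBIC))
E
```

```text
bigh [271.2 144. ] crop [525. 176.]
smallh [314.8 158.6] crop [699. 235.]
bush+ [280.6 146.2] crop [562. 185.]
bush- [304.8 154.3] crop [659. 217.]
c++ [255.4 149.5] crop [462. 198.]
c-+ [315.5 170.3] crop [702. 281.]
c-- [330.  152.9] crop [760. 212.]
c+- [272. 134.] crop [528. 136.]
[[280.8, 146.6, np.int32(19)], [304.9, 154.6, np.int32(18)]]
```

View pics/a6.png

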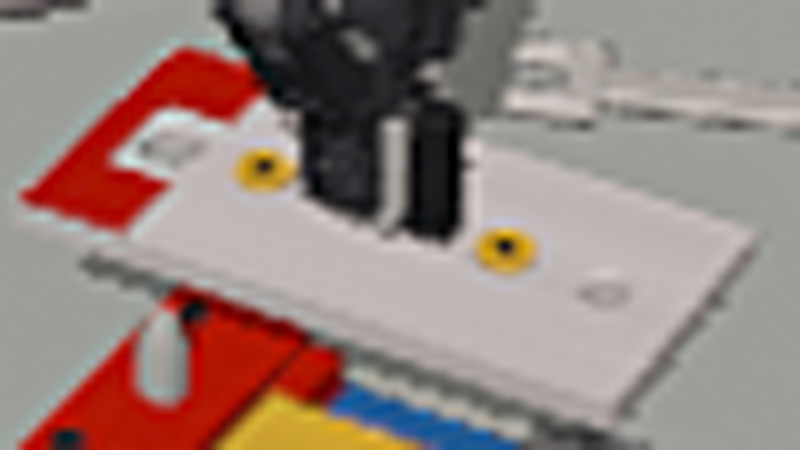

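The plate sits level and centred in the jaws. The bushes at side (280.8,146.6) and (304.9,154.6) match the prediction within 0.4 px, and the pins stand below the holes with the red end over the red block. I lower it to just above the pins.

Request:
apply_moves(
  plan=[
    [0.0013, -0.0004, 0.01, 0.003, 0.0035, 0, 1],
    [0, 0, 0.015, 0, 0, 0, 1],
    [0, 0, 0.012, 0, 0, 0, 1],
    [0, 0, 0.006, 0, 0, 0, 1],
    [0, 0, 0, 0, 0, 0, 1],
    [0, 0, 0, 0, 0, 0, 1],
  ],
)

```text
t: 16.42
tcp_pos: [0.5375, -0.2128, 0.0754]
tool_rot: [0.985, -0.17, 0.0, 0.0]
force: [-0.1, -1.0, -3.7]
finger_gap: 0.124
gripper_force: 88.2
```

```bash
python3 g.py .5375 -.212 .069 -19.6
python3 - <<'E'
from m import *
s=snapshot("side")[:,:,::-1].copy();S=Cam("side");st=sense()
m=mask(s,"brass"); y0,x0=140,262; box=m[y0:175,x0:325]; n,_,k,ce=cv2.connectedComponentsWithStats(box); print([(ce[i]+[x0,y0]).round(1).tolist()+[int(k[i,4])] for i in range(1,n)])
a=np.radians(-19.6);ax=np.array([np.cos(a),np.sin(a),0]);c=st["tcp_pos"]+[0,0,-.0135+.011]
print(S.px([c+ax*.036,c-ax*.036]).round(1),st["ft_torque"].round(2))
cv2.imwrite("pics/s7.png",s)
E
```

```text
t 16.43 tcp [ 0.5375 -0.2128  0.0754] gap 0.124 F [-0.1 -1.  -3.7] q6 1.34
 turn [ 0.0005 -0.0003 -0.0006] | shift before turn [-0.0003 -0.0008  0.0064] after turn [-0.0003 -0.0008  0.0064]
[[280.5, 159.5, 19], [304.0, 167.7, 18], [278.8, 173.8, 6]]
[[280.2 158.9]
 [303.7 167.1]] [-0.04 -0.02 -0.03]
```

Request:
apply_moves(
  plan=[
    [0, -0.0006, 0.003, 0, 0, 0, 1],
    [0, 0, 0.003, 0, 0, 0, 1],
    [0, 0, 0.002, 0, 0, 0, 1],
    [0, 0, 0, 0, 0, 0, 1],
  ],
)

```text
t: 16.98
tcp_pos: [0.5373, -0.212, 0.067]
tool_rot: [0.985, -0.17, -0.0, 0.0]
force: [0.0, -0.5, -3.7]
finger_gap: 0.126
gripper_force: 88.2
```

Request:
apply_moves(
  plan=[
    [0, 0, 0.0015, 0, 0, 0, 1],
    [0, 0, 0.0015, 0, 0, 0, 1],
    [0, 0, 0, 0, 0, 0, 1],
  ],
)

```text
t: 17.35
tcp_pos: [0.5375, -0.2121, 0.0641]
tool_rot: [0.985, -0.17, -0.0, 0.0]
force: [-0.3, 0.5, -4.4]
finger_gap: 0.121
gripper_force: 88.2
```

```bash
python3 g.py .5375 -.212 .0435 -19.6; python3 -c "
from station import sense; print(sense()['ft_torque'])"
```

```text
t 17.35 tcp [ 0.5375 -0.2121  0.0641] gap 0.121 F [-0.3  0.5 -4.4] q6 1.34
 turn [ 0.0003  0.0001 -0.0005] | shift before turn [-0.0001 -0.0001  0.0206] after turn [-0.0001 -0.0001  0.0206]
[-0.03620383 -0.04027151  0.00167415]
```

Request:
apply_moves(
  plan=[
    [0, 0, 0.001, 0, 0, 0, 1],
    [0, 0, 0.001, 0, 0, 0, 1],
    [0, 0, 0.001, 0, 0, 0, 1],
    [0, 0, 0, 0, 0, 0, 1],
  ],
)

```text
t: 17.85
tcp_pos: [0.5384, -0.2124, 0.0616]
tool_rot: [0.985, -0.171, 0.001, 0.0]
force: [2.7, 0.3, -1.5]
finger_gap: 0.126
gripper_force: 88.5
```

Request:
apply_moves(
  plan=[
    [0, 0, 0.001, 0, 0, 0, 1],
    [0, 0, 0.001, 0, 0, 0, 1],
    [0, 0, 0.001, 0, 0, 0, 1],
    [0, 0, 0, 0, 0, 0, 1],
  ],
)

```text
t: 18.35
tcp_pos: [0.5386, -0.2124, 0.0584]
tool_rot: [0.985, -0.171, 0.001, 0.0]
force: [4.1, 0.9, -1.8]
finger_gap: 0.125
gripper_force: 88.5
```

```bash
python3 g.py .5375 -.212 .0435 -19.6; python3 -c "
from station import sense; print(sense()['ft_torque'])"
```

```text
t 18.35 tcp [ 0.5386 -0.2124  0.0584] gap 0.125 F [ 4.1  0.9 -1.8] q6 1.34
 turn [ 0.0004 -0.0025 -0.0008] | shift before turn [-0.0013 -0.      0.0149] after turn [-0.0012 -0.      0.0149]
[ 0.11204884 -1.0365075   0.05043794]
```

Request:
apply_moves(
  plan=[
    [0.001, 0, 0, 0, 0, 0, 1],
    [0.001, 0, 0, 0, 0, 0, 1],
    [0, 0, 0, 0, 0, 0, 1],
  ],
)

```text
t: 18.73
tcp_pos: [0.5389, -0.2125, 0.0579]
tool_rot: [0.985, -0.17, -0.001, -0.0]
force: [3.9, 1.0, -3.3]
finger_gap: 0.123
gripper_force: 88.4
```

```bash
python3 g.py .5395 -.212 .0435 -19.6; python3 -c "
from station import sense; print(sense()['ft_torque'])"
```

```text
t 18.73 tcp [ 0.5389 -0.2125  0.0579] gap 0.123 F [ 3.9  1.  -3.3] q6 1.35
 turn [ 0.0002  0.0015 -0.0004] | shift before turn [ 0.0004 -0.0007  0.0144] after turn [ 0.0004 -0.0007  0.0144]
[ 0.11118097 -0.56285504 -0.00411681]
```

Request:
apply_moves(
  plan=[
    [0.001, -0.0005, 0, 0, 0, 0, 1],
    [0, 0, 0, 0, 0, 0, 1],
    [0, 0, 0, 0, 0, 0, 1],
  ],
)

```text
t: 19.1
tcp_pos: [0.5392, -0.2122, 0.0577]
tool_rot: [0.985, -0.17, -0.002, -0.0]
force: [-0.8, -0.3, -3.5]
finger_gap: 0.126
gripper_force: 88.2
```

```bash
python3 g.py .5395 -.212 .0435 -19.6; python3 -c "
from station import sense; print(sense()['ft_torque'])"
```

```text
t 19.1 tcp [ 0.5392 -0.2122  0.0577] gap 0.126 F [-0.8 -0.3 -3.5] q6 1.35
 turn [ 0.      0.0031 -0.0004] | shift before turn [ 0.0002 -0.0003  0.0142] after turn [ 0.0002 -0.0003  0.0142]
[ 0.00408147  0.01636915 -0.04289715]
```

Request:
apply_moves(
  plan=[
    [0, 0, 0.001, 0, 0.003, 0, 1],
    [0, 0, 0.001, 0, 0, 0, 1],
    [0, 0, 0.001, 0, 0, 0, 1],
    [0, 0, 0.001, 0, 0, 0, 1],
    [0, 0, 0, 0, 0, 0, 1],
  ],
)

```text
t: 19.73
tcp_pos: [0.5404, -0.2126, 0.0541]
tool_rot: [0.985, -0.17, 0.001, 0.0]
force: [0.5, 0.4, -3.5]
finger_gap: 0.126
gripper_force: 88.2
```

```bash
python3 g.py .5395 -.212 .0435 -19.6; python3 -c "
from station import sense; print(sense()['ft_torque'])"
```

```text
t 19.73 tcp [ 0.5404 -0.2126  0.0541] gap 0.126 F [ 0.5  0.4 -3.5] q6 1.35
 turn [ 0.0003 -0.0025 -0.0005] | shift before turn [-0.001  -0.0002  0.0106] after turn [-0.001  -0.0002  0.0106]
[-0.06057982 -0.00407525 -0.03669128]
```

Request:
apply_moves(
  plan=[
    [-0.0003, 0, 0.001, 0, -0.0025, 0, 1],
    [0, 0, 0.001, 0, 0, 0, 1],
    [0, 0, 0.001, 0, 0, 0, 1],
    [0, 0, 0.001, 0, 0, 0, 1],
    [0, 0, 0, 0, 0, 0, 1],
  ],
)

```text
t: 20.35
tcp_pos: [0.5401, -0.2125, 0.0501]
tool_rot: [0.985, -0.17, -0.0, 0.0]
force: [-0.1, 0.6, -4.0]
finger_gap: 0.127
gripper_force: 88.2
```

```bash
python3 g.py .5398 -.212 .0435 -19.6; python3 -c "
from station import sense; print(sense()['ft_torque'])"
```

```text
t 20.35 tcp [ 0.5401 -0.2125  0.0501] gap 0.127 F [-0.1  0.6 -4. ] q6 1.35
 turn [ 0.0002  0.     -0.0005] | shift before turn [-0.0004 -0.0004  0.0066] after turn [-0.0004 -0.0004  0.0066]
[-0.02931684 -0.01119004 -0.0629512 ]
```

Request:
apply_moves(
  plan=[
    [0, 0, 0.001, 0, 0, 0, 1],
    [0, 0, 0.001, 0, 0, 0, 1],
    [0, 0, 0.001, 0, 0, 0, 1],
    [0, 0, 0.001, 0, 0, 0, 1],
    [0, 0, 0, 0, 0, 0, 1],
  ],
)

```text
t: 20.98
tcp_pos: [0.5401, -0.2125, 0.0461]
tool_rot: [0.985, -0.17, -0.0, 0.0]
force: [0.8, -0.2, -3.5]
finger_gap: 0.129
gripper_force: 88.2
```

Request:
apply_moves(
  plan=[
    [0, 0, 0.0007, 0, 0, 0, 1],
    [0, 0, 0.0007, 0, 0, 0, 1],
    [0, 0, 0.0006, 0, 0, 0, 1],
    [0, 0, 0, 0, 0, 0, 1],
  ],
)

```text
t: 21.48
tcp_pos: [0.5401, -0.2125, 0.0442]
tool_rot: [0.985, -0.17, 0.0, 0.0]
force: [0.1, -0.0, -4.7]
finger_gap: 0.129
gripper_force: 88.2
```

```bash
python3 g.py .5398 -.212 .0435 -19.6; python3 -c "
from station import sense; print(sense()['ft_torque'])"
```

```text
t 21.48 tcp [ 0.5401 -0.2125  0.0442] gap 0.129 F [ 0.1 -0.  -4.7] q6 1.35
 turn [ 0.0003 -0.0002 -0.0005] | shift before turn [-0.0005 -0.0004  0.0007] after turn [-0.0005 -0.0004  0.0007]
[0.02934038 0.02238509 0.02041734]
```

Request:
apply_moves(
  plan=[
    [0, 0, 0.0005, 0, 0, 0, 1],
    [0, 0, 0.0005, 0, 0, 0, 1],
    [0, 0, 0, 0, 0, 0, 1],
  ],
)

```text
t: 21.85
tcp_pos: [0.5402, -0.2126, 0.0435]
tool_rot: [0.985, -0.17, 0.0, 0.0]
force: [-0.6, 0.3, -0.7]
finger_gap: 0.123
gripper_force: 88.8
```

Request:
apply_moves(
  plan=[
    [0, 0, 0.0005, 0, 0, 0, 1],
    [0, 0, 0, 0, 0, 0, 1],
  ],
)

```text
t: 22.1
tcp_pos: [0.5402, -0.2125, 0.0435]
tool_rot: [0.985, -0.17, 0.0, 0.0]
force: [-2.6, 0.4, 5.3]
finger_gap: 0.123
gripper_force: 89.5
```

```bash
python3 g.py .5398 -.212 .0435 -19.6; python3 -c "
from station import sense; print(sense()['ft_torque'])"
```

```text
t 22.1 tcp [ 0.5402 -0.2125  0.0435] gap 0.123 F [-2.6  0.4  5.3] q6 1.35
 turn [ 0.0005 -0.0006 -0.0005] | shift before turn [-0.0005 -0.0004 -0.    ] after turn [-0.0005 -0.0004 -0.    ]
[0.1788989  0.28269829 0.01609961]
```

The plate landed at the expected height with about 9 N of contact. I release it and withdraw.

Request:
apply_moves(
  plan=[
    [0, 0, 0, 0, 0, 0, 0.6],
    [0, 0, 0, 0, 0, 0, 0.4],
    [0, 0, 0, 0, 0, 0, 0.1],
    [0, 0, 0, 0, 0, 0, -0.2],
    [0, 0, 0, 0, 0, 0, -0.2],
    [0, 0, -0.01, 0, 0, 0, -0.2],
    [0, 0, -0.03, 0, 0, 0, -0.2],
    [0, 0, -0.05, 0, 0, 0, -0.2],
  ],
)

```text
t: 23.1
tcp_pos: [0.5391, -0.2119, 0.1327]
tool_rot: [0.985, -0.171, -0.002, -0.001]
force: [2.0, -0.4, -0.0]
finger_gap: 0.601
gripper_force: 0.0
```

Request:
apply_moves(
  plan=[
    [0, 0, -0.05, 0, 0, 0, -0.2],
    [-0.04, 0.03, -0.02, 0, 0, 0, -0.2],
    [-0.05, 0.03, 0, 0, 0, 0, -0.2],
    [-0.05, 0.03, 0, 0, 0, 0, -0.2],
    [-0.04, 0.05, 0, 0, 0, 0, -0.2],
    [0, 0.05, 0, 0, 0, 0, -0.2],
    [0, 0.05, 0, 0, 0, 0, -0.2],
    [0, 0, 0, 0, 0, 0, -0.2],
  ],
)

```text
t: 24.1
tcp_pos: [0.2905, -0.3815, 0.2038]
tool_rot: [0.985, -0.173, 0.001, 0.002]
force: [-0.4, -0.4, -0.1]
finger_gap: 0.601
gripper_force: 0.0
```

```bash
python3 - <<'E'
from m import *
im=snapshot("top")[:,:,::-1].copy();s=snapshot("side")[:,:,::-1].copy()
cv2.imwrite("pics/a8.png",np.hstack([cv2.resize(im[170:270,265:365],(400,400),interpolation=cv2.INTER_CUBIC),cv2.resize(s[120:220,240:340],(400,400),interpolation=cv2.INTER_CUBIC)]))
S=Cam("side")
m=mask(s,"brass"); y0,x0=150,262; n,_,k,ce=cv2.connectedComponentsWithStats(m[y0:200,x0:325]); print([(ce[i]+[x0,y0]).round(1).tolist()+[int(k[i,4])] for i in range(1,n)])
a=np.radians(-19.6);ax=np.array([np.cos(a),np.sin(a),0]);c=np.array([.5402,-.2125,.041]); print(S.px([c+ax*.036,c-ax*.036]).round(1))
for n,o,c2 in(("top","pics/top0.png",im),("side","pics/side0.png",s)):
    d=(cv2.absdiff(cv2.imread(o),c2).max(2)>60).astype(np.uint8); k,_,st,ce=cv2.connectedComponentsWithStats(d)
    print(n,[(ce[i].round().tolist(),int(st[i,4])) for i in range(1,k) if st[i,4]>25])
E
```

```text
[[279.7, 168.8, 16], [302.6, 177.3, 17]]
[[279.3 168.3]
 [302.3 176.5]]
top [([153.0, 200.0], 233), ([313.0, 225.0], 1583), ([249.0, 214.0], 123), ([136.0, 221.0], 107), ([459.0, 372.0], 8749), ([246.0, 336.0], 324), ([335.0, 348.0], 298), ([168.0, 358.0], 297), ([405.0, 362.0], 318), ([348.0, 358.0], 41), ([207.0, 377.0], 27), ([233.0, 384.0], 32), ([256.0, 384.0], 35), ([266.0, 392.0], 31), ([197.0, 402.0], 26), ([208.0, 402.0], 57)]
side [([394.0, 7.0], 106), ([448.0, 6.0], 98), ([468.0, 87.0], 908), ([495.0, 93.0], 2689), ([406.0, 55.0], 1188), ([446.0, 92.0], 1163), ([390.0, 93.0], 126), ([417.0, 146.0], 492), ([367.0, 126.0], 35), ([451.0, 136.0], 30), ([515.0, 153.0], 110), ([292.0, 176.0], 1157), ([490.0, 169.0], 30), ([435.0, 188.0], 45), ([441.0, 196.0], 213), ([416.0, 199.0], 44), ([519.0, 214.0], 32), ([445.0, 225.0], 575), ([272.0, 228.0], 438), ([227.0, 321.0], 427), ([250.0, 339.0], 323), ([265.0, 356.0], 52)]
```

View pics/a8.png

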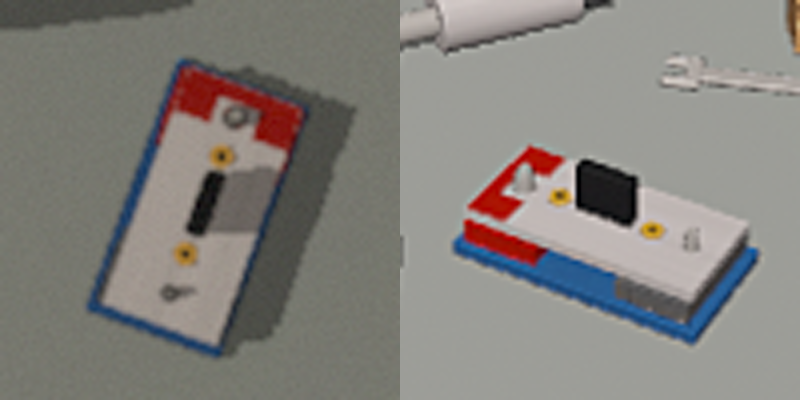

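The plate is flush on both blocks: the pins stand through the holes at side crop (523,180) and (690,238), and the red end is over the red block. The picture differences show only the plate, the bar and the arm moved. I hand the job in.

```bash
python3 -c "
from station import *
print(sign_off())"
```

```text
the job is handed in; nothing more can be done
None
```

The job is handed in at about 24 s: the brass bar lies flat in the nest, the jig plate sits flush over both pins with its red end on the red block, both are released, and nothing else on the bench moved.

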